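# Find the loose bolt and hold its flap open

### The arm

A 6-joint arm with a two-finger parallel gripper is mounted at the origin on a cart in front of the work surface, level with it; the furniture and walls round the work are solid. World frame = base frame: x ahead of the robot, y to its left, z up, the work surface at z = 0. Lengths are in m, angles in rad, forces in N, time in s.
With the tool pointing down it reaches from about 0.225 to 0.875 m from the base axis. Payload 3.4 kg.
Tool frame: the origin (TCP) lies at the very end of the fingers, on their centre line; the grasp point (between the pads) lies 19 mm behind it; z points along the fingers, y is the line along which they close (so a half turn about z gives the same grasp; the last joint's range is limited). The gripper opens to 85 mm and grips with 20 to 120 N. Pads are 22 mm wide; open, the fingers measure 114 mm over their backs; the gripper's body (76 mm by 85 mm) begins 54 mm behind the grasp point. The pads swing forward as they close: fully open they stand 13 mm farther back than shut.
Start: joints at [0.982, 0.276, 1.505, -0, 1.361, -0.121], TCP at [0.259, 0.513, 0.231] pointing down, gripper open.
Joint ranges: [-2.89, 2.89], [-0.75, 2.08], [0.22, 2.7], [-1.18, 4.32], [0.11, 2.71], [-2.7, 2.7]. Speed limits (rad/s): [2.57, 2.57, 3.14, 3.14, 3.14, 3.14].

### API

Orientations are given as a unit quaternion [w, x, y, z].
In Python, from rig import get_state, optics, sign_off gives the robot as it stands.
- The arm moves only by the tool send_rows, never from a script. Its argument "increments" is a list of rows, each an object with "gripper": the gripper's target within -1 to 1 (shut at 1, half-way at 0, fully open at -1); "linear": the shift along the world's x, y, z in m, a list of three; "delta_rot": the turn, a rotation vector about the world's x, y, z in rad, a list of three. In form: [{"gripper": gripper, "linear": [dx, dy, dz], "delta_rot": [rx, ry, rz]}, ...]. A call has 1 to 8 rows; each row is the pose to reach, as a shift and turn from the pose commanded when the call began; what a row does not reach only later rows make up. A row lasts 1/10 s, in which the tool goes at most 50 mm and 8.59 degrees, less where a joint would pass 70% of its speed; a pose out of reach is approached as far as the arm can. A call with a gripper value outside its range is refused whole. The fingers move at their own pace and stop on an object; "newtons" is the grip in N (left out, the last holds). Time passes only in rows, so rows that repeat a pose let the fingers close. It gives the time, the measured TCP pose, the force, the opening and the grip force at its end, in the units of the state.
- get_state(): the state, without advancing time (a new reading comes with each control period).
- optics.get_image(name): name is "side" or "top"; returns a dict with "pixels" (420x560x3 uint8, blue, green, red), "K" (3x3 intrinsics, pixels), "rvec" (rotation vector, rad) and "tvec" (3), from world to camera coordinates, as OpenCV has them. Camera axes: x right, y down, z forward; pixel columns grow to the right and rows downward; lengths in m; the calibration is good to about 2 mm. A picture is of the moment at which its call begins. There is no depth.
- sign_off(): hands the job in; it is judged then, once.
The state is a dict: "clock": time; "qpos": joint angles; "qd": joint speeds; "effort": joint torques, N m; "position": TCP position; "ee_rot": TCP orientation; "contact_force": force on the tool from outside, world axes, zero at the start; "moment": the same for the moment, N m; "width": finger opening in m; "gripper_force": force on a finger pad.
Only numpy, scipy, OpenCV 4.12 (cv2) and the standard library are available. Lean on these libraries where they do the work, as an engineer would, in place of code of your own. Each camera call takes 0.05 s, during which the arm holds its last target. There are 200 camera calls.

### The job

One of the three bolts in the mounting bar has worked loose. First clear away the slide mailer that lies across the bolt heads by laying it flat on the cardboard slide folder, then press down lightly on the bolt heads to find the loose one, which sinks and stays down, and finally lift that bolt's flap well open (some 50 degrees) by its black grip tab and finish while still holding it up, so that a colleague can get at the bolt. Do not open the flap of a tight or untested bolt, and leave the bottle, the pot and the carton where they stand.

Things in the scene. Friction and masses are not known exactly. Their poses are not given: they have to be found in the camera images.
- bar: fixed aluminium bar, 84 mm deep (its x), 232 mm long (its y) plus a low foot at each end, top at 34 mm; origin on the worktop under its centre, z up. Three bolts at bar x = 0, y = +72, 0, -72 mm, each in the opening of an orange flap (56 mm wide, top at 41 mm), hinged along the bar's y at bar x = +34 mm, 38.5 mm up (far side). Grip tabs stick out on the bar's -x side, towards the robot
- folder: brown cardboard slide folder lying on the worktop, 310 (its x) x 200 (its y) x 12 mm, too heavy to shift; origin under its centre, its upper face 12 mm above the worktop
- mailer_mid (a point): white slide mailer, a flat plastic box 86 (its x) x 30 (its y) x 12 mm, about 20 g; this point is its centre. At the start it lies flat across the tops of two neighbouring bolts, its underside 55 mm above the worktop and 14 mm above the flaps; later it belongs on the folder
- head_a (a point): centre of the flat top of the first bolt, 72 mm along the bar's +y from the middle one: a steel socket-head screw, head 24 mm across, its top 55 mm above the worktop and 14 mm above the flap. All three look alike and which one is loose differs each time
- bolt_a (a joint): how far that bolt has sunk (m). A loose bolt gives way at about 3 N of push straight down, sinks 6 mm to its stop and stays down; a tight one stays within about 2 mm, stopping hard
- flap_a (a joint): opening angle of the flap round that bolt (rad): 0 shut and level, grows as its tab is lifted, at most 1.25. It weighs 80 g with its tab, swings freely and falls shut when let go
- tab_a (a point): black ribbed grip tab on the front of that flap, 36 (x) x 12 (y) x 22 mm tall; this point is the best grip, half-way up, 12 mm from its front end, clear of the bar; shut: 89 mm towards the bar's -x from the hinge axis and 5 mm above it (bar x = -55 mm, 43.5 mm up); turns with the flap. Pinched across y from above, it can turn between the fingers as the flap swings up
- head_b (a point): centre of the flat top of the middle bolt: a steel socket-head screw, head 24 mm across, its top 55 mm above the worktop and 14 mm above the flap. All three look alike and which one is loose differs each time
- bolt_b (a joint): how far that bolt has sunk (m). A loose bolt gives way at about 3 N of push straight down, sinks 6 mm to its stop and stays down; a tight one stays within about 2 mm, stopping hard
- flap_b (a joint): opening angle of the flap round that bolt (rad): 0 shut and level, grows as its tab is lifted, at most 1.25. It weighs 80 g with its tab, swings freely and falls shut when let go
- tab_b (a point): black ribbed grip tab on the front of that flap, 36 (x) x 12 (y) x 22 mm tall; this point is the best grip, half-way up, 12 mm from its front end, clear of the bar; shut: 89 mm towards the bar's -x from the hinge axis and 5 mm above it (bar x = -55 mm, 43.5 mm up); turns with the flap. Pinched across y from above, it can turn between the fingers as the flap swings up
- head_c (a point): centre of the flat top of the last bolt, 72 mm along the bar's -y from the middle one: a steel socket-head screw, head 24 mm across, its top 55 mm above the worktop and 14 mm above the flap. All three look alike and which one is loose differs each time
- bolt_c (a joint): how far that bolt has sunk (m). A loose bolt gives way at about 3 N of push straight down, sinks 6 mm to its stop and stays down; a tight one stays within about 2 mm, stopping hard
- flap_c (a joint): opening angle of the flap round that bolt (rad): 0 shut and level, grows as its tab is lifted, at most 1.25. It weighs 80 g with its tab, swings freely and falls shut when let go
- tab_c (a point): black ribbed grip tab on the front of that flap, 36 (x) x 12 (y) x 22 mm tall; this point is the best grip, half-way up, 12 mm from its front end, clear of the bar; shut: 89 mm towards the bar's -x from the hinge axis and 5 mm above it (bar x = -55 mm, 43.5 mm up); turns with the flap. Pinched across y from above, it can turn between the fingers as the flap swings up
- stain_mid (a point): centre of a brown stain bottle with black dropper top, 33 x 34 x 102 mm, standing on the worktop; bystander
- pot_mid (a point): centre of a white lidded sample pot, 44 x 44 x 58 mm, standing on the worktop; bystander
- carton_mid (a point): centre of a small blue and yellow carton, 28 x 50 x 75 mm, standing on the worktop; bystander

How it is judged:
By the outcome, as a careful person would: the job done as asked, in the order asked, and still so for the second after the job is handed in, while the arm keeps its last pose, push and grip.
It also fails if it takes over 70 s, if anything falls off the work surface, if the arm or the gripper's body presses on something with over 40 N, if the wrist force passes 120 N, or if a joint passes its speed limit or range.

## Working session

There is one attempt and no reset: what is moved stays moved. The work goes in short steps, Python scripts to look and compute and a tool call to move; the robot and the scene stay as the last step left them, time stands still between calls to the robot, and variables do not carry over. Pictures are saved under pics/ and viewed, at most 10 in all, crops included, and the job is handed in when it is done.

Besides the shell and the picture viewer there is one more tool, called after "Emit:" in YAML: its name, and indented under it one key for each argument. send_rows: Moves the arm, as the interface text tells. Its arguments: {"type":"object","properties":{"increments":{"type":"array"},"newtons":{"type":"number"}},"required":["increments"]}

```bash
mkdir -p pics; cat > h.py <<'E'
import numpy as np, cv2
from rig import get_state, optics, sign_off
def img(n,f=None):
    d=optics.get_image(n)
    if f: cv2.imwrite('pics/'+f,d['pixels'])
    return d
def ray(d,u,v,z):
    R=cv2.Rodrigues(np.array(d['rvec'],float))[0]; t=np.array(d['tvec'],float).ravel()
    K=np.array(d['K'],float)
    c=-R.T@t; r=R.T@np.linalg.inv(K)@np.array([u,v,1.]); return c+r*(z-c[2])/r[2]
def proj(d,p):
    return cv2.projectPoints(np.array(p,float).reshape(-1,3),np.array(d['rvec'],float),np.array(d['tvec'],float),np.array(d['K'],float),None)[0].reshape(-1,2)
E
python3 - <<'E'
from h import *
print(get_state())
for n in('top','side'):
    d=img(n,n+'0.png'); R=cv2.Rodrigues(np.array(d['rvec'],float))[0]; print(n,-R.T@np.array(d['tvec'],float).ravel(),np.array(d['K'])[0,0])
E
```

```text
{'clock': 0.0, 'qpos': array([ 9.82004958e-01,  2.76606266e-01,  1.50613849e+00, -1.24652361e-05,
        1.36069724e+00, -1.20990540e-01]), 'qd': array([ 0.00052907, -0.00049774, -0.00033581, -0.00026486,  0.00153301,
       -0.00107372]), 'effort': array([-1.34525420e-03, -4.16773868e+01, -2.45803320e+01, -5.58516222e-04,
        1.11068023e-02, -1.36103171e-06]), 'position': array([0.25898906, 0.51277727, 0.23043115]), 'ee_rot': array([-3.15598010e-04,  2.31772113e-01,  9.72769671e-01, -8.69168387e-04]), 'contact_force': array([-0.81661968,  0.40610179,  0.18735857]), 'moment': array([ 0.00016534, -0.03704151,  0.00806883]), 'gripper_force': 0.0, 'width': 0.08535051359037674}
top [ 0.40487866 -0.0959939   1.21203826] 394.33588800649096
side [ 0.11331872 -0.79099687  0.87224305] 423.30114384299435
```

View pics/top0.png

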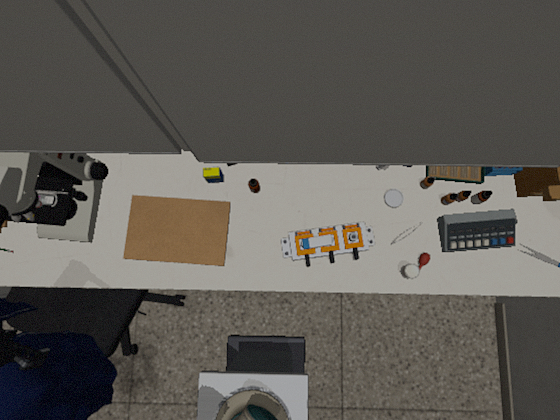

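View pics/side0.png

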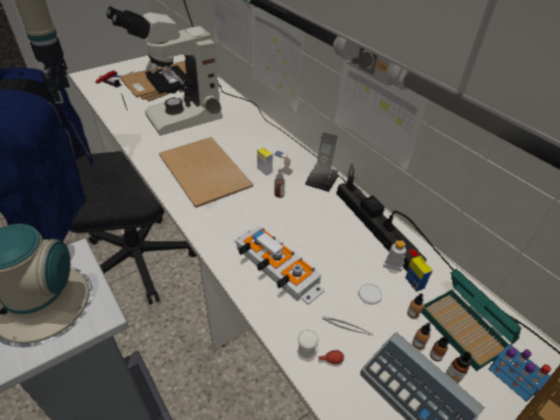

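The top view shows the bar at about (328,241), with the mailer on its left two bolts, and the folder at about (178,230). The bottle is at (254,186), the carton at (212,174) and the pot at (411,270). Next I'll enlarge the bar and project some known points.

```bash
python3 - <<'E'
from h import *
d=img('top'); s=img('side')
print(proj(d,[[0,0,0],[.259,.513,.231],[0.3,0,0]]))
print(proj(s,[[0,0,0],[.259,.513,.231],[0.3,0,0]]))
a=cv2.resize(d['pixels'][210:280,270:390],None,fx=6.6,fy=6.6,interpolation=cv2.INTER_CUBIC)
cv2.imwrite('pics/c1.png',a)
b=cv2.resize(s['pixels'][215:310,225:335],None,fx=6,fy=6,interpolation=cv2.INTER_CUBIC)
cv2.imwrite('pics/c2.png',b)
# orange
for n,i in(('top',d),('side',s)):
    h=cv2.cvtColor(i['pixels'],cv2.COLOR_BGR2HSV)
    br=cv2.inRange(h,(8,60,60),(20,190,230)); 
    og=cv2.inRange(h,(5,190,150),(22,255,255))
    for nm,m in(('br',br),('or',og)):
        N,l,st,c=cv2.connectedComponentsWithStats(m)
        for k in range(1,N):
            if st[k,4]>40: print(n,nm,st[k],c[k].round(1), cv2.minAreaRect(np.argwhere(l==k)[:,::-1].astype(np.float32)))
E
```

```text
[[251.4108033  428.16687977]
 [ 33.70689486 340.84735892]
 [254.63352479 319.23161498]]
[[ 41.80426555 302.56889077]
 [ 63.99630223  97.97830559]
 [158.72749029 250.59421872]]
top br [423 166  58  20 635] [454.  172.6] ((451.5, 175.5), (19.0, 57.0), 90.0)
top br [548 185  12  15 155] [554.1 191.3] ((553.5, 192.0), (14.0, 11.0), 90.0)
top br [ 123  195  107   71 6397] [177.1 230.1] ((176.29693603515625, 229.84263610839844), (102.4532470703125, 64.33609008789062), 4.085616588592529)
top or [343 228  20  21 177] [352.7 238.2] ((352.4599914550781, 237.72000122070312), (18.80904197692871, 17.39482879638672), 81.8698959350586)
top or [319 231  20  21 144] [330.3 242. ] ((328.55999755859375, 240.92001342773438), (18.667617797851562, 17.253406524658203), 81.8698959350586)
top or [295 234  20  21 149] [303.2 245.4] ((304.5633239746094, 244.22491455078125), (18.833328247070312, 17.445608139038086), 82.40535736083984)
side br [375  59  14  15 123] [381.1  66. ] ((381.0, 66.0), (14.74887752532959, 8.917926788330078), 30.963756561279297)
side br [171  61  15  13 102] [180.2  65.6] ((178.0, 67.0),
[... 1418 characters left out ...]
6061401367), 29.05460548400879)
side br [433 341  15  14  76] [438.7 349.1] ((439.4622802734375, 348.367919921875), (13.015229225158691, 10.489887237548828), 29.05460548400879)
side br [ 516  366   44   54 1139] [544.9 402. ] ((537.5, 392.5), (53.0, 43.0), 90.0)
side or [245 236  16  16  84] [252.4 244. ] ((252.2549591064453, 244.20053100585938), (16.253103256225586, 8.443168640136719), 50.710594177246094)
side or [262 247  30  21 183] [278.3 257.4] ((277.12432861328125, 255.0459747314453), (18.012758255004883, 25.58547019958496), 53.97262954711914)
side or [282 260  30  25 243] [297.9 271.7] ((297.15771484375, 271.48846435546875), (18.856746673583984, 25.785503387451172), 52.12501525878906)
```

View pics/c1.png

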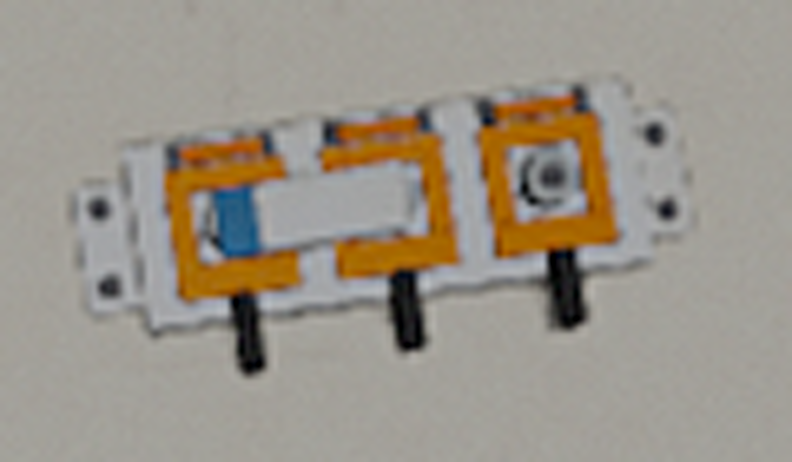

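View pics/c2.png

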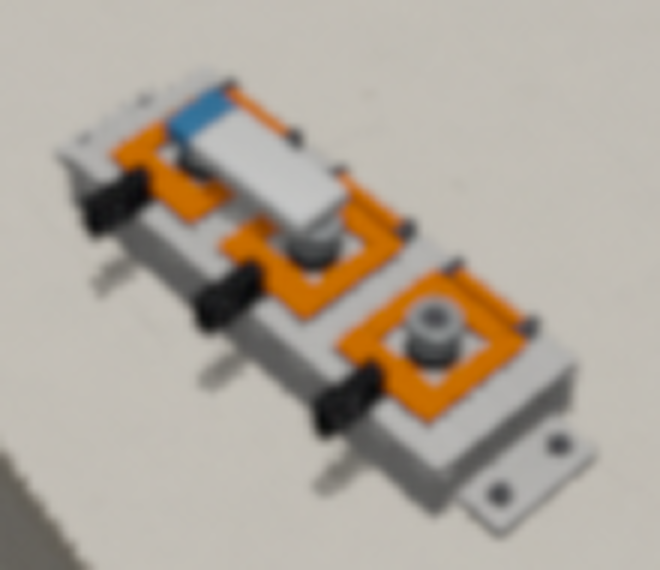

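The enlargements show the mailer, with its blue end at left, lying across heads a and b; c1 pixels run from (215,220) to (420,205). Head c is free at (548,178) in c1 and (434,320) in c2. The three tabs point towards the robot.

```bash
python3 - <<'E'
from h import *
d=img('top'); s=img('side')
T=lambda x,y:((x+.5)/6.6-.5+270,(y+.5)/6.6-.5+210)
S=lambda x,y:((x+.5)/6-.5+225,(y+.5)/6-.5+215)
p=lambda *a:print(*[np.round(x,4) if not isinstance(x,str) else x for x in a])
F=[ray(d,u,v,.041) for u,v in((304.56,244.22),(328.56,240.92),(352.46,237.72))]
p('flapcentres',*F)
ax=F[0]-F[2]; yaw=np.arctan2(ax[1],ax[0])-np.pi/2; p('yaw',np.degrees(yaw),'len',np.linalg.norm(ax))
p('headc top',ray(d,*T(548,178),.055),'side',ray(s,*S(434,320),.055))
for n,t,q in zip('abc',[(248,333),(407,310),(568,290)],[(117,200),(230,295),(348,400)]): p('tab'+n,ray(d,*T(*t),.0545),ray(s,*S(*q),.046))
for n,l in(('top',[ray(d,*T(*c),.067) for c in((215,190),(220,258),(408,180),(418,232))]),('side',[ray(s,*S(*c),.067) for c in((168,125),(225,88),(302,222),(345,180))])):
    p('mailer',n,*l,'mid',np.mean(l,0))
    e=np.array(l); v=e[:2].mean(0)-e[2:].mean(0); p(np.degrees(np.arctan2(v[1],v[0])),np.linalg.norm(v))
fb=cv2.boxPoints(((176.3,229.84),(102.45,64.34),4.09))
p('folder',*[ray(d,*q,.012) for q in fb],ray(d,176.3,229.84,.012))
for n,u,v,z in(('stain',254,186,.1),('carton',212,174,.075),('pot',411,271,.058)): p(n,ray(d,u,v,z))
p('shelf? rows',ray(d,300,163,0),'front',ray(d,300,292,0))
E
```

```text
flapcentres [ 0.5223 -0.1452  0.041 ] [ 0.5333 -0.2164  0.041 ] [ 0.5441 -0.2874  0.041 ]
yaw 8.7068 len 0.1439
headc top [ 0.5459 -0.2856  0.055 ] side [ 0.5473 -0.2889  0.055 ]
taba [ 0.4749 -0.1525  0.0545] [ 0.4773 -0.1545  0.046 ]
tabb [ 0.4862 -0.2227  0.0545] [ 0.4889 -0.2255  0.046 ]
tabc [ 0.4963 -0.2938  0.0545] [ 0.4986 -0.297   0.046 ]
mailer top [ 0.5367 -0.1369  0.067 ] [ 0.5067 -0.1394  0.067 ] [ 0.5425 -0.222   0.067 ] [ 0.5196 -0.2263  0.067 ] mid [ 0.5264 -0.1811  0.067 ]
96.2294 0.0865
mailer side [ 0.5091 -0.146   0.067 ] [ 0.542  -0.1409  0.067 ] [ 0.5261 -0.2238  0.067 ] [ 0.5547 -0.2145  0.067 ] mid [ 0.533  -0.1813  0.067 ]
101.0925 0.0771
folder [0.4729 0.4064 0.012 ] [0.6734 0.4102 0.012 ] [0.6549 0.0877 0.012 ] [0.4564 0.0933 0.012 ] [0.5629 0.2488 0.012 ]
stain [0.6833 0.0054 0.1   ]
carton [0.7247 0.1346 0.075 ]
pot [ 0.4485 -0.4514  0.058 ]
shelf? rows [ 0.7861 -0.1303  0.    ] front [ 0.3821 -0.1343  0.    ]
```

Emit:
send_rows:
  increments:
    - {"gripper":-0.3,"linear":[0.27,-0.694,-0.03],"delta_rot":[0,0,-0.951]}
    - {"gripper":-0.3,"linear":[0.27,-0.694,-0.03],"delta_rot":[0,0,-0.951]}
    - {"gripper":-0.3,"linear":[0.27,-0.694,-0.03],"delta_rot":[0,0,-0.951]}
    - {"gripper":-0.3,"linear":[0.27,-0.694,-0.03],"delta_rot":[0,0,-0.951]}
    - {"gripper":-0.3,"linear":[0.27,-0.694,-0.03],"delta_rot":[0,0,-0.951]}
    - {"gripper":-0.3,"linear":[0.27,-0.694,-0.03],"delta_rot":[0,0,-0.951]}
    - {"gripper":-0.3,"linear":[0.27,-0.694,-0.03],"delta_rot":[0,0,-0.951]}
    - {"gripper":-0.3,"linear":[0.27,-0.694,-0.03],"delta_rot":[0,0,-0.951]}

```text
clock: 1.1
position: [0.4046, 0.1389, 0.2154]
ee_rot: [0.0, 0.652, 0.759, 0.0]
contact_force: [2.0, 0.5, 0.1]
width: 0.0558
gripper_force: 0.0
```

Emit:
send_rows:
  increments:
    - {"gripper":-0.3,"linear":[0.1244,-0.32,-0.075],"delta_rot":[0,0,0]}
    - {"gripper":-0.3,"linear":[0.1244,-0.32,-0.075],"delta_rot":[0,0,0]}
    - {"gripper":-0.3,"linear":[0.1244,-0.32,-0.075],"delta_rot":[0,0,0]}
    - {"gripper":-0.3,"linear":[0.1244,-0.32,-0.075],"delta_rot":[0,0,0]}
    - {"gripper":-0.3,"linear":[0.1244,-0.32,-0.075],"delta_rot":[0,0,0]}
    - {"gripper":-0.3,"linear":[0.1244,-0.32,-0.075],"delta_rot":[0,0,0]}
    - {"gripper":-0.3,"linear":[0.1244,-0.32,-0.075],"delta_rot":[0,0,0]}
    - {"gripper":-0.3,"linear":[0.1244,-0.32,-0.075],"delta_rot":[0,0,0]}

```text
clock: 1.9
position: [0.5306, -0.185, 0.1386]
ee_rot: [0.001, 0.653, 0.757, -0.001]
contact_force: [-0.0, 0.8, 0.2]
width: 0.0555
gripper_force: 0.0
```

Emit:
send_rows:
  increments:
    - {"gripper":-0.3,"linear":[0,0,0],"delta_rot":[0,0,0]}
    - {"gripper":-0.3,"linear":[0,0,0],"delta_rot":[0,0,0]}

```text
clock: 2.1
position: [0.528, -0.1783, 0.1402]
ee_rot: [-0.001, 0.651, 0.759, 0.0]
contact_force: [-0.2, 0.8, -0.2]
width: 0.0558
gripper_force: 0.0
```

```bash
python3 - <<'E'
from h import *
s=img('side'); 
cv2.imwrite('pics/c3.png',cv2.resize(s['pixels'][180:310,205:345],None,fx=4.5,fy=4.5,interpolation=cv2.INTER_CUBIC))
g=get_state(); print(g['position'],g['qpos'])
E
```

```text
[ 0.5280814  -0.17796565  0.14047138] [-4.50221642e-01  3.15639395e-01  1.68508560e+00  5.16293647e-04
  1.14134574e+00 -6.03356541e-01]
```

View pics/c3.png

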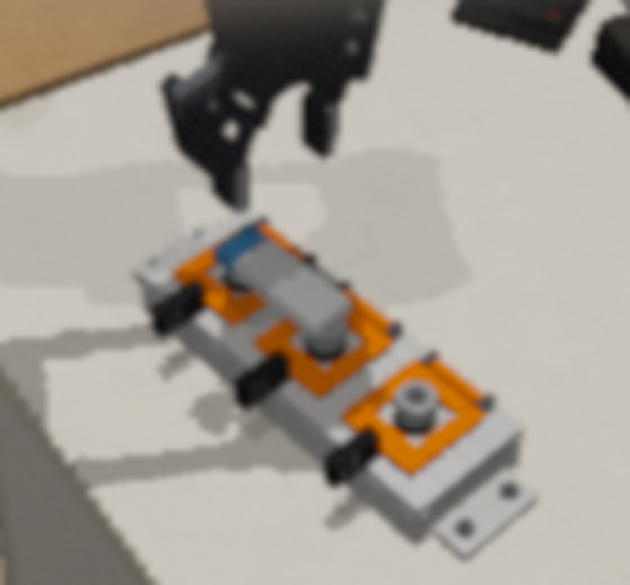

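The side crop shows open fingertips at (238,205) and (322,152), straddling the mailer line with the mailer undisturbed. I'm going down to grip.

Emit:
send_rows:
  increments:
    - {"gripper":-0.3,"linear":[0,0,-0.045],"delta_rot":[0,0,0]}
    - {"gripper":-0.3,"linear":[0,0,-0.07],"delta_rot":[0,0,0]}
    - {"gripper":-0.3,"linear":[0,0,-0.08],"delta_rot":[0,0,0]}
    - {"gripper":-0.3,"linear":[0,0,-0.089],"delta_rot":[0,0,0]}
    - {"gripper":-0.3,"linear":[0,0,-0.089],"delta_rot":[0,0,0]}
    - {"gripper":-0.3,"linear":[0,0,-0.089],"delta_rot":[0,0,0]}

```text
clock: 2.75
position: [0.5295, -0.1793, 0.0523]
ee_rot: [0.001, 0.651, 0.759, 0.0]
contact_force: [-0.2, -1.1, 0.4]
width: 0.0555
gripper_force: 0.0
```

```bash
python3 - <<'E'
from h import *
s=img('side'); t=img('top')
a=cv2.resize(s['pixels'][200:310,225:335],None,fx=4.5,fy=4.5,interpolation=cv2.INTER_CUBIC)
cv2.imwrite('pics/c4.png',a)
g=get_state(); print(g['position'],g['contact_force'])
E
```

```text
[ 0.52955197 -0.17955464  0.05247677] [ 0.98701932 -1.07734987  0.67855428]
```

View pics/c4.png

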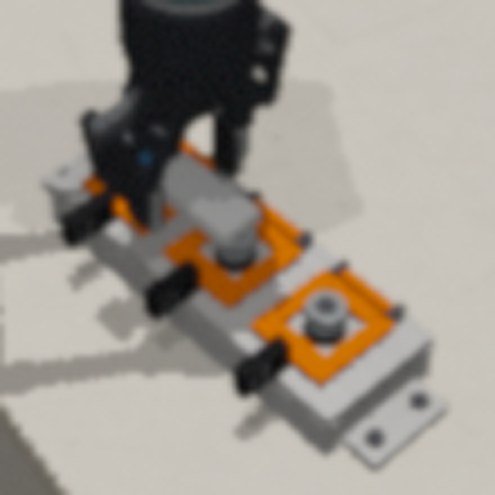

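The crop shows the near fingertip at (150,225) and the far one at (230,165), on either side of the mailer. Closing gently.

Emit:
send_rows:
  increments:
    - {"gripper":0.6,"linear":[0,0,-0.001],"delta_rot":[0,0,0]}
    - {"gripper":0.6,"linear":[0,0,-0.001],"delta_rot":[0,0,0]}
    - {"gripper":0.6,"linear":[0,0,-0.001],"delta_rot":[0,0,0]}
    - {"gripper":0.6,"linear":[0,0,-0.001],"delta_rot":[0,0,0]}
    - {"gripper":0.6,"linear":[0,0,-0.001],"delta_rot":[0,0,0]}
    - {"gripper":0.6,"linear":[0,0,-0.001],"delta_rot":[0,0,0]}
  newtons: 20

```text
clock: 3.45
position: [0.529, -0.1795, 0.0507]
ee_rot: [0.001, 0.651, 0.759, 0.0]
contact_force: [-0.4, 0.2, 4.7]
width: 0.0294
gripper_force: 26.5
```

Emit:
send_rows:
  increments:
    - {"gripper":0.6,"linear":[0,0,0.02],"delta_rot":[0,0,0]}
    - {"gripper":0.6,"linear":[0,0,0.05],"delta_rot":[0,0,0]}
    - {"gripper":0.6,"linear":[0,0,0.09],"delta_rot":[0,0,0]}
    - {"gripper":0.6,"linear":[0,0,0.11],"delta_rot":[0,0,0]}
    - {"gripper":0.6,"linear":[0,0,0.11],"delta_rot":[0,0,0]}

```text
clock: 3.95
position: [0.5304, -0.1801, 0.1631]
ee_rot: [0.003, 0.651, 0.759, 0.001]
contact_force: [0.0, -0.9, 0.2]
width: 0.0291
gripper_force: 25.9
```

```bash
python3 - <<'E'
from h import *
s=img('side')
a=cv2.resize(s['pixels'][170:310,215:335],None,fx=4.2,fy=4.2,interpolation=cv2.INTER_CUBIC)
cv2.imwrite('pics/c5.png',a)
g=get_state(); print(g['position'],g['contact_force'],g['width'],g['gripper_force'])
E
```

```text
[ 0.5291066  -0.17944819  0.16099565] [-1.3962664   0.7842603  -0.66361318] 0.029482878781937144 25.90799331665039
```

View pics/c5.png

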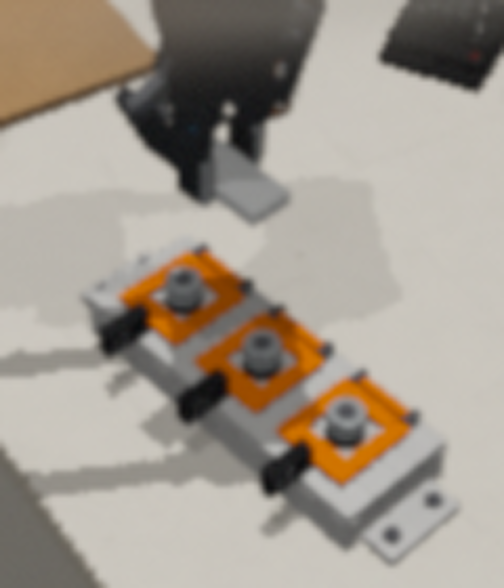

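The mailer is held level in the fingers at (250,185) and all three heads are still standing. Carrying it to the folder.

Emit:
send_rows:
  increments:
    - {"gripper":0.6,"linear":[0.031,0.4,0],"delta_rot":[0,0,0]}
    - {"gripper":0.6,"linear":[0.031,0.4,0],"delta_rot":[0,0,0]}
    - {"gripper":0.6,"linear":[0.031,0.4,0],"delta_rot":[0,0,0]}
    - {"gripper":0.6,"linear":[0.031,0.4,0],"delta_rot":[0,0,0]}
    - {"gripper":0.6,"linear":[0.031,0.4,0],"delta_rot":[0,0,0]}
    - {"gripper":0.6,"linear":[0.031,0.4,0],"delta_rot":[0,0,0]}
    - {"gripper":0.6,"linear":[0.031,0.4,0],"delta_rot":[0,0,0]}
    - {"gripper":0.6,"linear":[0.031,0.4,0],"delta_rot":[0,0,0]}

```text
clock: 4.8
position: [0.558, 0.2213, 0.1577]
ee_rot: [-0.001, 0.651, 0.759, -0.002]
contact_force: [0.6, -0.7, 0.1]
width: 0.0293
gripper_force: 25.9
```

Emit:
send_rows:
  increments:
    - {"gripper":0.6,"linear":[0,0,0],"delta_rot":[0,0,0]}
    - {"gripper":0.6,"linear":[0,0,-0.03],"delta_rot":[0,0,0]}
    - {"gripper":0.6,"linear":[0,0,-0.07],"delta_rot":[0,0,0]}
    - {"gripper":0.6,"linear":[0,0,-0.1],"delta_rot":[0,0,0]}
    - {"gripper":0.6,"linear":[0,0,-0.12],"delta_rot":[0,0,0]}
    - {"gripper":0.6,"linear":[0,0,-0.13],"delta_rot":[0,0,0]}
    - {"gripper":0.6,"linear":[0,0,-0.13],"delta_rot":[0,0,0]}
    - {"gripper":0.6,"linear":[0,0,-0.13],"delta_rot":[0,0,0]}

```text
clock: 5.6
position: [0.5598, 0.2193, 0.0303]
ee_rot: [0.0, 0.651, 0.759, 0.0]
contact_force: [0.1, -0.4, 0.5]
width: 0.0296
gripper_force: 25.9
```

Emit:
send_rows:
  increments:
    - {"gripper":0.6,"linear":[0,0,-0.008],"delta_rot":[0,0,0]}
    - {"gripper":0.6,"linear":[0,0,-0.013],"delta_rot":[0,0,0]}
    - {"gripper":0.6,"linear":[0,0,-0.016],"delta_rot":[0,0,0]}
    - {"gripper":0.6,"linear":[0,0,-0.018],"delta_rot":[0,0,0]}
    - {"gripper":0.6,"linear":[0,0,-0.018],"delta_rot":[0,0,0]}

```text
clock: 6.1
position: [0.5594, 0.2196, 0.0121]
ee_rot: [-0.0, 0.651, 0.759, -0.0]
contact_force: [-0.5, -0.1, -0.1]
width: 0.0291
gripper_force: 25.9
```

Emit:
send_rows:
  increments:
    - {"gripper":0.6,"linear":[0,0,-0.0015],"delta_rot":[0,0,0]}
    - {"gripper":0.6,"linear":[0,0,-0.003],"delta_rot":[0,0,0]}
    - {"gripper":0.6,"linear":[0,0,-0.003],"delta_rot":[0,0,0]}

```text
clock: 6.4
position: [0.5597, 0.2197, 0.0118]
ee_rot: [0.0, 0.651, 0.759, 0.0]
contact_force: [-3.5, -1.5, 14.6]
width: 0.0291
gripper_force: 33.8
```

Contact with the folder. Easing back slightly, opening gently, then rising.

Emit:
send_rows:
  increments:
    - {"gripper":0.6,"linear":[0,0,0.003],"delta_rot":[0,0,0]}
    - {"gripper":0.6,"linear":[0,0,0.003],"delta_rot":[0,0,0]}
    - {"gripper":0.1,"linear":[0,0,0.003],"delta_rot":[0,0,0]}
    - {"gripper":-0.3,"linear":[0,0,0.003],"delta_rot":[0,0,0]}
    - {"gripper":-0.3,"linear":[0,0,0.003],"delta_rot":[0,0,0]}
    - {"gripper":-0.3,"linear":[0,0,0.003],"delta_rot":[0,0,0]}
    - {"gripper":-0.3,"linear":[0,0,0.05],"delta_rot":[0,0,0]}
    - {"gripper":-0.3,"linear":[0,0,0.1],"delta_rot":[0,0,0]}

```text
clock: 7.2
position: [0.5579, 0.2191, 0.1081]
ee_rot: [-0.002, 0.651, 0.759, -0.002]
contact_force: [2.1, 0.4, 0.1]
width: 0.0555
gripper_force: 0.0
```

Emit:
send_rows:
  increments:
    - {"gripper":1,"linear":[-0.014,-0.45,0.04],"delta_rot":[0,0,0]}
    - {"gripper":1,"linear":[-0.014,-0.45,0.04],"delta_rot":[0,0,0]}
    - {"gripper":1,"linear":[-0.014,-0.45,0.04],"delta_rot":[0,0,0]}
    - {"gripper":1,"linear":[-0.014,-0.45,0.04],"delta_rot":[0,0,0]}
    - {"gripper":1,"linear":[-0.014,-0.45,0.04],"delta_rot":[0,0,0]}
    - {"gripper":1,"linear":[-0.014,-0.45,0.04],"delta_rot":[0,0,0]}
    - {"gripper":1,"linear":[-0.014,-0.45,0.04],"delta_rot":[0,0,0]}
    - {"gripper":1,"linear":[-0.014,-0.45,0.04],"delta_rot":[0,0,0]}

```text
clock: 8.0
position: [0.5467, -0.1806, 0.1448]
ee_rot: [0.0, 0.651, 0.759, 0.0]
contact_force: [1.3, 0.9, 1.2]
width: 0.0002
gripper_force: 0.0
```

```bash
python3 - <<'E'
from h import *
t=img('top'); s=img('side')
a=cv2.resize(t['pixels'][185:275,115:375],None,fx=3,fy=3,interpolation=cv2.INTER_CUBIC)
b=cv2.resize(s['pixels'][130:310,150:335],None,fx=1.8,fy=1.8,interpolation=cv2.INTER_CUBIC)
o=np.zeros((a.shape[0]+b.shape[0],a.shape[1],3),np.uint8); o[:a.shape[0]]=a; o[a.shape[0]:,:b.shape[1]]=b
cv2.imwrite('pics/c6.png',o); print(o.shape)
g=get_state(); print(g['clock'],g['position'],g['width'],g['contact_force'])
# head circles from top
E
```

```text
(594, 780, 3)
8.1 [ 0.54775583 -0.18548995  0.1452238 ] 0.0002752357090504479 [-0.6033408   0.62600056  0.06606837]
```

View pics/c6.png

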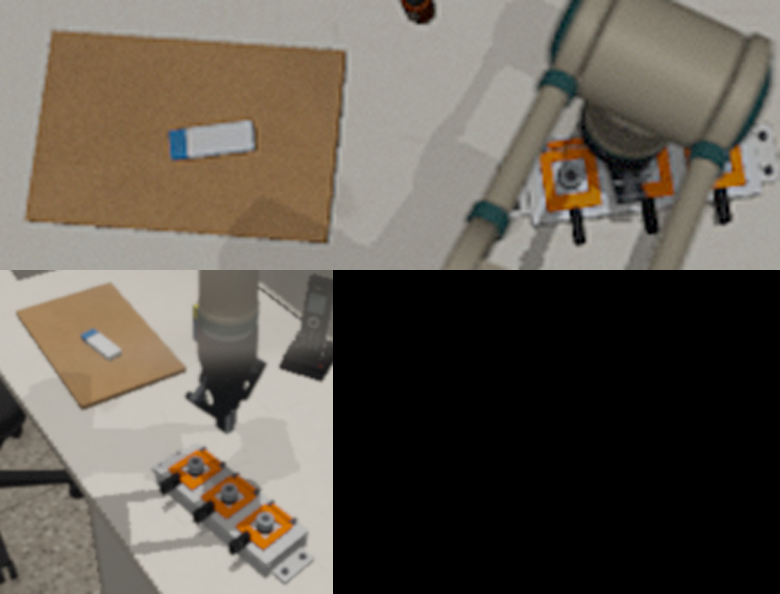

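The mailer lies flat in the middle of the folder, at (212,140) in the top part of c6. All three heads are bare. Now pressing head c with the closed fingers.

Emit:
send_rows:
  increments:
    - {"gripper":1,"linear":[0,-0.05,-0.02],"delta_rot":[0,0,0]}
    - {"gripper":1,"linear":[0,-0.09,-0.05],"delta_rot":[0,0,0]}
    - {"gripper":1,"linear":[0,-0.106,-0.075],"delta_rot":[0,0,0]}
    - {"gripper":1,"linear":[0,-0.106,-0.083],"delta_rot":[0,0,0]}
    - {"gripper":1,"linear":[0,-0.106,-0.085],"delta_rot":[0,0,0]}
    - {"gripper":1,"linear":[0,-0.106,-0.085],"delta_rot":[0,0,0]}
    - {"gripper":1,"linear":[0,-0.106,-0.085],"delta_rot":[0,0,0]}
    - {"gripper":1,"linear":[0,-0.106,-0.085],"delta_rot":[0,0,0]}

```text
clock: 8.9
position: [0.548, -0.284, 0.0611]
ee_rot: [0.001, 0.651, 0.759, 0.0]
contact_force: [-0.3, -0.9, 0.1]
width: -0.0005
gripper_force: 0.0
```

Emit:
send_rows:
  increments:
    - {"gripper":1,"linear":[0,0,-0.002],"delta_rot":[0,0,0]}
    - {"gripper":1,"linear":[0,0,-0.004],"delta_rot":[0,0,0]}
    - {"gripper":1,"linear":[0,0,-0.005],"delta_rot":[0,0,0]}
    - {"gripper":1,"linear":[0,0,-0.006],"delta_rot":[0,0,0]}
    - {"gripper":1,"linear":[0,0,-0.006],"delta_rot":[0,0,0]}

```text
clock: 9.4
position: [0.5472, -0.2844, 0.0545]
ee_rot: [0.0, 0.651, 0.759, 0.0]
contact_force: [-1.8, 1.4, 5.1]
width: 0.0003
gripper_force: 2.9
```

Emit:
send_rows:
  increments:
    - {"gripper":1,"linear":[0,0,-0.001],"delta_rot":[0,0,0]}
    - {"gripper":1,"linear":[0,0,-0.001],"delta_rot":[0,0,0]}
    - {"gripper":1,"linear":[0,0,-0.001],"delta_rot":[0,0,0]}

```text
clock: 9.7
position: [0.5472, -0.2844, 0.0545]
ee_rot: [0.0, 0.651, 0.759, 0.0]
contact_force: [-2.3, 2.8, 10.9]
width: -0.0003
gripper_force: 5.4
```

Bolt c is tight: a hard stop with 11 N. Next is b.

Emit:
send_rows:
  increments:
    - {"gripper":1,"linear":[0,0,0.015],"delta_rot":[0,0,0]}
    - {"gripper":1,"linear":[0,0,0.02],"delta_rot":[0,0,0]}
    - {"gripper":1,"linear":[-0.006,0.035,0.02],"delta_rot":[0,0,0]}
    - {"gripper":1,"linear":[-0.011,0.07,0.015],"delta_rot":[0,0,0]}
    - {"gripper":1,"linear":[-0.011,0.07,0.01],"delta_rot":[0,0,0]}
    - {"gripper":1,"linear":[-0.011,0.07,0.006],"delta_rot":[0,0,0]}
    - {"gripper":1,"linear":[-0.011,0.07,0.006],"delta_rot":[0,0,0]}

```text
clock: 10.4
position: [0.5363, -0.2153, 0.058]
ee_rot: [-0.0, 0.651, 0.759, -0.0]
contact_force: [0.0, -0.1, -0.5]
width: -0.0002
gripper_force: 0.0
```

Emit:
send_rows:
  increments:
    - {"gripper":1,"linear":[0,0,-0.002],"delta_rot":[0,0,0]}
    - {"gripper":1,"linear":[0,0,-0.004],"delta_rot":[0,0,0]}
    - {"gripper":1,"linear":[0,0,-0.006],"delta_rot":[0,0,0]}
    - {"gripper":1,"linear":[0,0,-0.007],"delta_rot":[0,0,0]}
    - {"gripper":1,"linear":[0,0,-0.007],"delta_rot":[0,0,0]}
    - {"gripper":1,"linear":[0,0,-0.007],"delta_rot":[0,0,0]}

```text
clock: 11.0
position: [0.5366, -0.2157, 0.0544]
ee_rot: [0.001, 0.652, 0.759, 0.0]
contact_force: [-4.6, 0.5, 15.0]
width: -0.0001
gripper_force: 8.1
```

Bolt b is tight too, with 15 N at 0.6 mm. Testing a.

Emit:
send_rows:
  increments:
    - {"gripper":1,"linear":[0,0,0.015],"delta_rot":[0,0,0]}
    - {"gripper":1,"linear":[0,0,0.02],"delta_rot":[0,0,0]}
    - {"gripper":1,"linear":[-0.006,0.035,0.02],"delta_rot":[0,0,0]}
    - {"gripper":1,"linear":[-0.012,0.071,0.015],"delta_rot":[0,0,0]}
    - {"gripper":1,"linear":[-0.012,0.071,0.01],"delta_rot":[0,0,0]}
    - {"gripper":1,"linear":[-0.012,0.071,0.007],"delta_rot":[0,0,0]}
    - {"gripper":1,"linear":[-0.012,0.071,0.007],"delta_rot":[0,0,0]}

```text
clock: 11.7
position: [0.5244, -0.1444, 0.0581]
ee_rot: [0.0, 0.651, 0.759, -0.0]
contact_force: [-0.1, 0.7, 0.7]
width: -0.0
gripper_force: 0.0
```

Emit:
send_rows:
  increments:
    - {"gripper":1,"linear":[0,0,-0.002],"delta_rot":[0,0,0]}
    - {"gripper":1,"linear":[0,0,-0.004],"delta_rot":[0,0,0]}
    - {"gripper":1,"linear":[0,0,-0.005],"delta_rot":[0,0,0]}
    - {"gripper":1,"linear":[0,0,-0.006],"delta_rot":[0,0,0]}
    - {"gripper":1,"linear":[0,0,-0.006],"delta_rot":[0,0,0]}

```text
clock: 12.2
position: [0.5246, -0.1443, 0.0528]
ee_rot: [0.001, 0.651, 0.759, 0.0]
contact_force: [-0.2, -1.1, 1.1]
width: 0.0003
gripper_force: 0.7
```

Bolt a is giving way. Pressing it to its stop.

Emit:
send_rows:
  increments:
    - {"gripper":1,"linear":[0,0,-0.001],"delta_rot":[0,0,0]}
    - {"gripper":1,"linear":[0,0,-0.002],"delta_rot":[0,0,0]}
    - {"gripper":1,"linear":[0,0,-0.003],"delta_rot":[0,0,0]}
    - {"gripper":1,"linear":[0,0,-0.004],"delta_rot":[0,0,0]}
    - {"gripper":1,"linear":[0,0,-0.005],"delta_rot":[0,0,0]}
    - {"gripper":1,"linear":[0,0,-0.005],"delta_rot":[0,0,0]}

```text
clock: 12.8
position: [0.5245, -0.1438, 0.049]
ee_rot: [0.001, 0.651, 0.759, 0.0]
contact_force: [-2.0, -1.5, 11.0]
width: -0.0001
gripper_force: 5.6
```

Bolt a sank 6 mm to its stop, so it is the loose one. I'm rising, turning a quarter turn and moving over tab a.

Emit:
send_rows:
  increments:
    - {"gripper":1,"linear":[0,0,0.03],"delta_rot":[0,0,0]}
    - {"gripper":0,"linear":[-0.02,-0.004,0.07],"delta_rot":[0,0,-0.14]}
    - {"gripper":0,"linear":[-0.057,-0.009,0.075],"delta_rot":[0,0,-1.571]}
    - {"gripper":0,"linear":[-0.057,-0.009,0.075],"delta_rot":[0,0,-1.571]}
    - {"gripper":0,"linear":[-0.057,-0.009,0.075],"delta_rot":[0,0,-1.571]}
    - {"gripper":0,"linear":[-0.057,-0.009,0.075],"delta_rot":[0,0,-1.571]}
    - {"gripper":0,"linear":[-0.057,-0.009,0.075],"delta_rot":[0,0,-1.571]}
    - {"gripper":0,"linear":[-0.057,-0.009,0.075],"delta_rot":[0,0,-1.571]}

```text
clock: 13.6
position: [0.4662, -0.1516, 0.1219]
ee_rot: [-0.001, 0.943, 0.332, -0.001]
contact_force: [-0.7, -1.0, 0.6]
width: 0.0427
gripper_force: 0.0
```

```bash
python3 - <<'E'
from h import *
g=get_state(); print(g['clock'],g['position'],g['qpos'],g['width'])
w,x,y,z=g['ee_rot']; print(2*np.degrees(np.arctan2(y,x))-90)
E
```

```text
13.6 [ 0.46619903 -0.15157247  0.12192368] [-4.57127817e-01  2.41899492e-01  1.84916929e+00  1.12993165e-03
  1.05317770e+00  4.36692942e-01] 0.04265212353413855
-51.24426612543146
```

Emit:
send_rows:
  increments:
    - {"gripper":0,"linear":[0,0,-0.02],"delta_rot":[0,0,-0.525]}
    - {"gripper":0,"linear":[0,0,-0.04],"delta_rot":[0,0,-0.525]}
    - {"gripper":0,"linear":[0,0,-0.05],"delta_rot":[0,0,-0.525]}
    - {"gripper":0,"linear":[0,0,-0.05],"delta_rot":[0,0,-0.525]}
    - {"gripper":0,"linear":[0,0,-0.05],"delta_rot":[0,0,-0.525]}
    - {"gripper":0,"linear":[0,0,-0.05],"delta_rot":[0,0,-0.525]}
    - {"gripper":0,"linear":[0,0,-0.05],"delta_rot":[0,0,-0.525]}

```text
clock: 14.3
position: [0.4671, -0.1524, 0.0727]
ee_rot: [-0.0, 0.997, 0.079, 0.0]
contact_force: [-0.5, 0.8, 0.0]
width: 0.0426
gripper_force: 0.0
```

```bash
python3 - <<'E'
from h import *
s=img('side')
a=cv2.resize(s['pixels'][190:310,215:335],None,fx=5,fy=5,interpolation=cv2.INTER_CUBIC)
cv2.imwrite('pics/c7.png',a)
g=get_state(); print(g['clock'],g['position'],g['width']); w,x,y,z=g['ee_rot']; print(2*np.degrees(np.arctan2(y,x))-90)
E
```

```text
14.35 [ 0.46714389 -0.15253267  0.07277644] 0.04303353850121529
-80.90964653934246
```

View pics/c7.png

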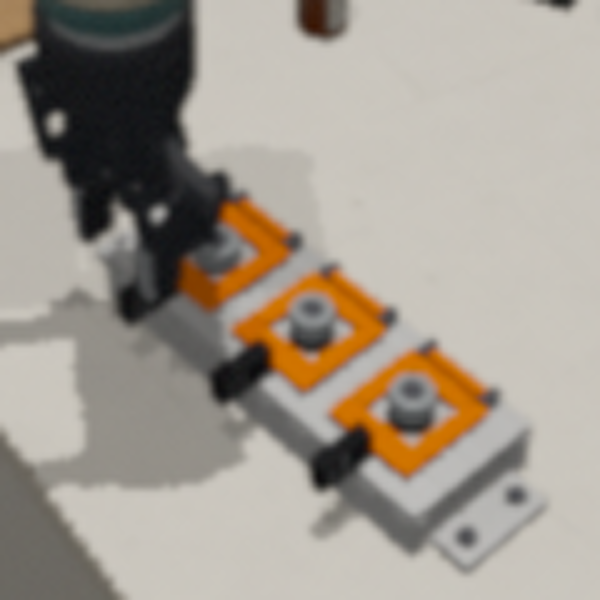

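The crop shows head a visibly lower at (222,245). The fingers are above tab a, whose end is at (130,300). Going down to straddle it.

Emit:
send_rows:
  increments:
    - {"gripper":0,"linear":[0,-0.001,-0.012],"delta_rot":[0,0,0]}
    - {"gripper":0,"linear":[0,-0.001,-0.024],"delta_rot":[0,0,0]}
    - {"gripper":0,"linear":[0,-0.001,-0.034],"delta_rot":[0,0,0]}
    - {"gripper":0,"linear":[0,-0.001,-0.04],"delta_rot":[0,0,0]}
    - {"gripper":0,"linear":[0,-0.001,-0.04],"delta_rot":[0,0,0]}

```text
clock: 14.85
position: [0.4666, -0.1534, 0.0319]
ee_rot: [-0.0, 0.997, 0.079, -0.001]
contact_force: [-0.4, -0.3, -0.0]
width: 0.0431
gripper_force: 0.0
```

Emit:
send_rows:
  increments:
    - {"gripper":1,"linear":[0,0,0],"delta_rot":[0,0,0]}
    - {"gripper":1,"linear":[0,0,0],"delta_rot":[0,0,0]}
    - {"gripper":1,"linear":[0,0,0],"delta_rot":[0,0,0]}
    - {"gripper":1,"linear":[0,0,0],"delta_rot":[0,0,0]}
    - {"gripper":1,"linear":[0,0,0],"delta_rot":[0,0,0]}
    - {"gripper":1,"linear":[0,0,0],"delta_rot":[0,0,0]}
  newtons: 25

```text
clock: 15.45
position: [0.4676, -0.1544, 0.0331]
ee_rot: [0.001, 0.997, 0.079, 0.001]
contact_force: [-0.4, -5.1, 4.3]
width: 0.0114
gripper_force: 30.5
```

Tab pinched, 11.4 mm between the pads. Lifting along the hinge arc, first to 20°.

Emit:
send_rows:
  increments:
    - {"gripper":1,"linear":[0,-0.001,0.004],"delta_rot":[0,0,0]}
    - {"gripper":1,"linear":[0.001,-0.001,0.008],"delta_rot":[0,0,0]}
    - {"gripper":1,"linear":[0.002,-0.001,0.0155],"delta_rot":[0,0,0]}
    - {"gripper":1,"linear":[0.0045,0,0.0235],"delta_rot":[0,0,0]}
    - {"gripper":1,"linear":[0.007,0,0.0305],"delta_rot":[0,0,0]}
    - {"gripper":1,"linear":[0.007,0,0.0305],"delta_rot":[0,0,0]}

```text
clock: 16.05
position: [0.475, -0.1534, 0.0641]
ee_rot: [0.0, 0.997, 0.079, 0.001]
contact_force: [3.7, 0.6, -3.4]
width: 0.0113
gripper_force: 28.2
```

Emit:
send_rows:
  increments:
    - {"gripper":1,"linear":[0.0035,0.0005,0.007],"delta_rot":[0,0,0]}
    - {"gripper":1,"linear":[0.0074,0.001,0.014],"delta_rot":[0,0,0]}
    - {"gripper":1,"linear":[0.012,0.0018,0.0205],"delta_rot":[0,0,0]}
    - {"gripper":1,"linear":[0.017,0.0026,0.0265],"delta_rot":[0,0,0]}
    - {"gripper":1,"linear":[0.026,0.004,0.035],"delta_rot":[0,0,0]}
    - {"gripper":1,"linear":[0.0366,0.0056,0.0425],"delta_rot":[0,0,0]}
    - {"gripper":1,"linear":[0.0366,0.0056,0.0425],"delta_rot":[0,0,0]}
    - {"gripper":1,"linear":[0.0366,0.0056,0.0425],"delta_rot":[0,0,0]}

```text
clock: 16.85
position: [0.5107, -0.1478, 0.1066]
ee_rot: [0.0, 0.997, 0.079, 0.0]
contact_force: [-1.5, 0.5, 4.9]
width: 0.0115
gripper_force: 27.4
```

```bash
python3 - <<'E'
from h import *
s=img('side'); t=img('top')
a=cv2.resize(s['pixels'][190:310,215:335],None,fx=4.8,fy=4.8,interpolation=cv2.INTER_CUBIC)
b=cv2.resize(t['pixels'][185:280,115:375],None,fx=.8,fy=.8)
o=np.zeros((576,576+b.shape[1],3),np.uint8); o[:,:576]=a; o[:b.shape[0],576:]=b
cv2.imwrite('pics/c8.png',o); print(o.shape)
g=get_state(); print(g['clock'],g['position'],g['contact_force'],g['width'],g['gripper_force'])
ha=np.array([.524,-.145]); c,sn=np.cos(np.radians(8.7)),np.sin(np.radians(8.7))
for th in(40,50,55,60):
    al=np.radians(th)
    # front top edge of flap frame (bar x=-26, z=41): hinge at +34,38.5
    P=[]
    for y in(-28,28):
        vx,vz=-60,2.5; x=34+vx*np.cos(al)+vz*np.sin(al); z=38.5-vx*np.sin(al)+vz*np.cos(al)
        x,y2=x/1000,y/1000; P.append([ha[0]+c*x-sn*y2,ha[1]+sn*x+c*y2,z/1000])
    q=proj(s,P); print(th,((q-[215,190]+.5)*4.8).round())
E
```

```text
(576, 784, 3)
16.95 [ 0.51060542 -0.14781757  0.10652114] [-1.72062994  0.19903014  3.98734929] 0.01122799120761765 27.39523619413376
40 [[225. 231.]
 [157. 175.]]
50 [[236. 214.]
 [167. 159.]]
55 [[242. 207.]
 [173. 151.]]
60 [[248. 199.]
 [179. 144.]]
```

View pics/c8.png

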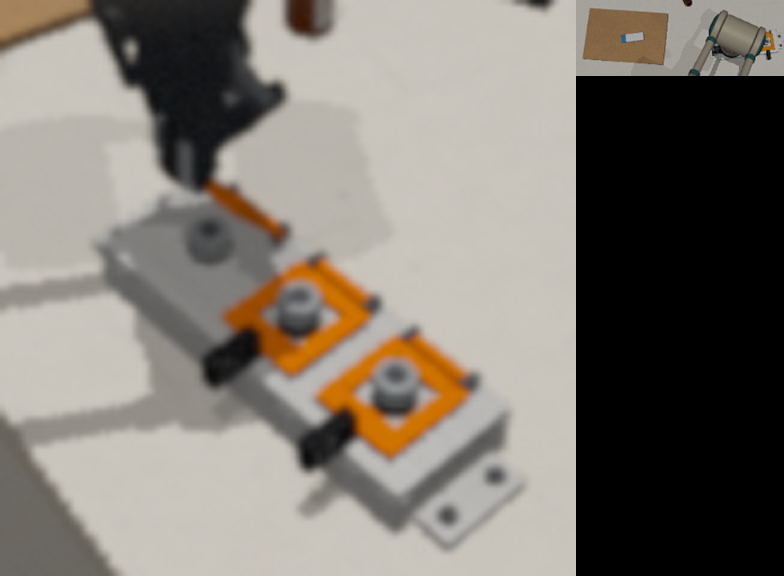

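The last crop shows flap a standing almost edge-on to the camera, as a strip from (205,185) to (285,232), which fits 53–58°. Heads b and c and their flaps are untouched, and the mailer is still on the folder. I'll add a few degrees of margin and let it settle.

Emit:
send_rows:
  increments:
    - {"gripper":1,"linear":[0.0025,0.0004,0.0015],"delta_rot":[0,0,0]}
    - {"gripper":1,"linear":[0.005,0.0008,0.003],"delta_rot":[0,0,0]}
    - {"gripper":1,"linear":[0.005,0.0008,0.003],"delta_rot":[0,0,0]}
    - {"gripper":1,"linear":[0.005,0.0008,0.003],"delta_rot":[0,0,0]}
    - {"gripper":1,"linear":[0.005,0.0008,0.003],"delta_rot":[0,0,0]}

```text
clock: 17.45
position: [0.5139, -0.1472, 0.1084]
ee_rot: [-0.0, 0.997, 0.079, -0.002]
contact_force: [-5.6, -1.3, 3.3]
width: 0.0114
gripper_force: 27.2
```

```bash
python3 - <<'E'
from h import *
g=get_state(); print(g['clock'],g['position'],g['contact_force'],g['width'],g['gripper_force'],abs(g['qd']).max())
if g['gripper_force']>15 and .010<g['width']<.014: print(sign_off())
E
```

```text
17.45 [ 0.51386598 -0.14723545  0.10844207] [-5.60794714 -1.32055847  3.34618748] 0.011448717252082317 27.218488454818726 0.0014502755210543362
the job is handed in; nothing more can be done
None
```

The mailer lies flat on the folder, bolt a is the loose one (it sank 6 mm; b and c are tight), and the job was handed in at 17.5 s with flap a held open by its tab at an estimated 55–60°; the bottle, pot and carton were not touched.

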